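# Spin-check the index wheel and brake it on its mark

### The arm

A 7-joint arm with a two-finger parallel gripper is mounted at the origin on a cart in front of the work surface, level with it; the furniture and walls round the work are solid. World frame = base frame: x ahead of the robot, y to its left, z up, the work surface at z = 0. Lengths are in m, angles in rad, forces in N, time in s.
With the tool pointing down it reaches from about 0.425 to 1.025 m from the base axis. Payload 3.6 kg.
Tool frame: the origin (TCP) lies on the centre line of the jaws, within the pads' length; the fingertips stand 11 mm ahead of it and the grasp point (between the pads) lies 8 mm behind it; z points along the fingers, y is the direction in which the jaws open and shut (so a half turn about z gives the same grasp; the last joint's range is limited). The gripper opens to 85 mm and grips with 20 to 120 N. Pads are 22 mm wide; open, the fingers measure 114 mm over their backs; the gripper's body (76 mm by 85 mm) begins 54 mm behind the grasp point. The pads swing forward as they close: fully open they stand 13 mm farther back than shut.
Start: joints at [1.016, 0.591, 0.048, 1.609, -0.033, 0.943, -0.034], TCP at [0.323, -0.649, 0.242] pointing down, gripper open.
Joint ranges: [-2.69, 2.69], [-0.47, 2.24], [-1.27, 1.36], [0.19, 2.51], [-1.53, 4.68], [0.08, 2.07], [-3.09, 3.09]. Speed limits (rad/s): [2.57, 2.57, 3.14, 3.14, 3.14, 3.14, 3.14].

### API

Orientations are given as a unit quaternion [w, x, y, z].
In Python, from cell import sense, grab_frame, camera_info, bot gives the robot as it stands.
- The arm moves only by the tool servo_tool, never from a script. Its argument "targets" is a list of rows, each a list of 7 numbers: the shift along the tool's x, y, z in cm, then the turn, a rotation vector about the tool's x, y, z in degrees, then the finger opening in cm, from 0 to 8.54. A call has 1 to 20 rows; each row is the pose to reach, as a shift and turn from the pose measured when the call began, along the tool's axes at that moment; what a row does not reach only later rows make up. A row lasts 1/10 s, in which the tool goes at most 50 mm and 8.59 degrees, less where a joint would pass 70% of its speed; a pose out of reach is approached as far as the arm can. A call with a gripper value outside its range is refused whole. The fingers move at their own pace and stop on an object; the grip force is fixed at half the most. Time passes only in rows, so rows that repeat a pose let the fingers close. It gives the time, the measured TCP pose, the force and the opening at its end, in the units of the state.
- sense(): the state, without advancing time (a new reading comes with each control period).
- grab_frame(name): name is "scene" or "top"; returns the picture (384x512x3 uint8, red, green, blue); there is no depth.
- camera_info(name): a dict with "intrinsics" (3x3 intrinsics, pixels), "eye" and "orientation" of the camera in the world. Camera axes: x right, y down, z forward; pixel columns grow to the right and rows downward; lengths in m; the calibration is good to about 2 mm. A picture is of the moment at which its call begins. camera_info takes no time and is no camera call.
- bot.job_done(): hands the job in, once; it reports no verdict.
The state is a dict: "time_s": time; "qpos": joint angles; "qvel": joint speeds; "joint_torque": joint torques, N m; "ee_pos": TCP position; "ee_rot": TCP orientation; "contact_force": force on the tool from outside, world axes, zero at the start; "moment": the same for the moment, N m; "opening": opening from 0.0 (shut) to 1.0 (fully open).
Only numpy, scipy, OpenCV 4.12 (cv2) and the standard library are available. Lean on these libraries where they do the work, as an engineer would, in place of code of your own. Each camera call takes 0.05 s, during which the arm holds its last target.

### The job

Check that the index wheel's bearing runs free: with a fingertip, flick the upright flag on its rim so that the wheel spins counter-clockwise seen from above, and let it coast untouched until the flag has passed over the pointer at least twice. Then brake the still turning wheel with a fingertip pressed gently on its flat top face so that it stops with the flag over the pointer, without stopping it elsewhere and pushing it round, and finish while still holding it there with the fingertip. Grip and lift nothing, and leave the small things around the stand where they are.

Things in the scene. Friction and masses are not known exactly. Their poses are not given: they have to be found in the camera images.
- stand: Bearing stand screwed to the bench (it cannot move): dark square foot plate 130 x 130 x 12 mm with a grey pedestal in the middle; on the side of its -x axis a low arm carries the pointer. Origin: centre of its underside, straight below the wheel's axis; z up.
- wheel (a joint): Angle of the wheel in rad, growing counter-clockwise seen from above and counting on over full turns; 0, 2 pi, 4 pi.. = flag over the pointer. It starts at rest between -2.6 and -0.6. No stops, hardly any friction: left alone it loses half its speed in about 4 to 5 s; a fingertip on the top face with 2 N or more stops it at once.
- flag_tip (a point): Outer upper end of the flag, 100 mm from the axis, 102 mm above the bench. The flag is one upright steel plate beside the rim, from 75 to 100 mm from the axis, 6 mm thick along the circumference, from 62 to 102 mm above the bench, so it stands 32 mm above the top face.
- pointer_tip (a point): Tip of the fixed pointer, a small aluminium wedge on an upright, 100 mm from the axis, 54 mm above the bench; the flag passes 8 mm above it.
- wheel_top_center (a point): Centre of the wheel's top face, on its vertical axis, 70 mm above the bench. The wheel is a flat level aluminium disc, 140 mm in diameter, 12 mm thick, 0.35 kg. Its flat top face may be pressed anywhere to brake, save on the hub cap (radius 13 mm, 4 mm high). Only the flag rises higher. Pressed with over about 2 N the sprung bearing gives 1 mm per 3 N, 5 mm at most.
- vial_2: Loose bystander: amber vial with white cap, 23 mm across, 52 mm tall, standing. Origin at the centre of its underside.
- lens_0: Loose bystander: small black mounted lens, 21 x 36 x 31 mm. Origin at the centre of its underside.
- usb_stick: Loose bystander: USB stick, 16 x 52 x 8 mm, lying. Origin at the centre of its underside.
- post_2: Loose bystander: steel post, 13 mm across, 50 mm tall, standing. Origin at the centre of its underside.

How it is judged:
By the outcome, as a careful person would: the job done as asked, in the order asked, and still so for the second after the job is handed in, while the arm keeps its last pose, push and grip.
It also fails if it takes over 64 s, if anything falls off the work surface, if the arm or the gripper's body presses on something with over 40 N, if the wrist force passes 120 N, or if a joint passes its speed limit or range.

## Working session

There is one attempt and no reset: what is moved stays moved. The work goes in short steps, Python scripts to look and compute and a tool call to move; the robot and the scene stay as the last step left them, time stands still between calls to the robot, and variables do not carry over. Pictures are saved under pics/ and viewed, and the job is handed in when it is done.

Besides the shell and the picture viewer there is one more tool, called as name([rows], argument=value, ...), one row to a line, values as JSON. servo_tool: Moves the arm, as the interface text tells. Its arguments: {"type":"object","properties":{"targets":{"type":"array"}},"required":["targets"]}

```bash
mkdir -p pics; ls; python3 - <<'E'
from cell import sense, grab_frame, camera_info, bot
import cv2
s=sense();print(s)
for n in("scene","top"):
    print(n,camera_info(n))
    im=grab_frame(n);cv2.imwrite(f"pics/{n}0.png",im[:,:,::-1])
E
```

```text
pics
{'time_s': 0.0, 'qpos': array([ 1.01548354,  0.59211398,  0.04830959,  1.60984965, -0.03328384,
        0.94267857, -0.03369588]), 'qvel': array([-0.00186345, -0.00070308, -0.00142719, -0.00149101, -0.00035416,
       -0.00027228,  0.00039601]), 'joint_torque': array([-2.86920103e-04, -5.48701930e+01,  1.54598929e+00, -1.98125607e+01,
        9.25089349e-03,  8.87311937e-03,  5.67178347e-06]), 'ee_pos': array([ 0.32267659, -0.64833005,  0.24113464]), 'ee_rot': array([-1.07375437e-03,  9.73448978e-01,  2.28901348e-01, -3.27109149e-04]), 'contact_force': array([ 0.1013569 ,  0.35991459, -1.02875047]), 'moment': array([ 0.02116689,  0.00284327, -0.01335638]), 'opening': 1.001543700130015}
scene {'intrinsics': array([[434.0356278 ,   0.        , 249.43067001],
       [  0.        , 434.0356278 , 187.10334433],
       [  0.        ,   0.        ,   1.        ]]), 'eye': array([ 0.30172735, -0.35642552,  0.79659619]), 'orientation': array([-0.32350368,  0.91853318, -0.215148  ,  0.07316763])}
top {'intrinsics': array([[376.24070729,   0.        , 253.56231752],
       [  0.        , 376.24070729, 188.5880591 ],
       [  0.        ,   0.        ,   1.        ]]), 'eye': array([0.34019765, 0.15951505, 1.10604762]), 'orientation': array([ 0.07556752, -0.68799707,  0.71773117, -0.07623357])}
```

View pics/scene0.png

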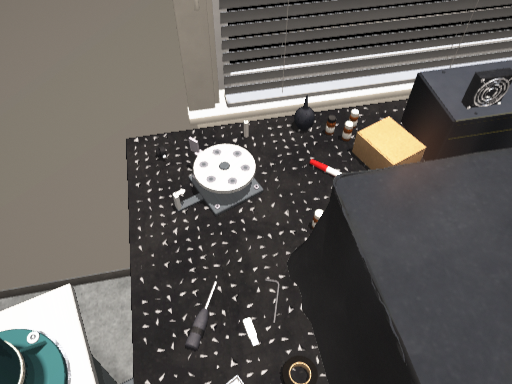

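View pics/top0.png

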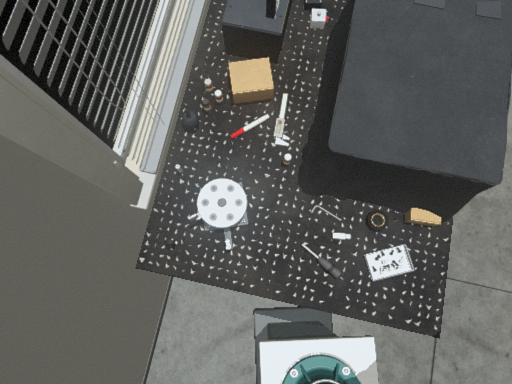

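```bash
cat > h.py <<'E'
from cell import sense, grab_frame, camera_info, bot
import cv2, numpy as np
from scipy.spatial.transform import Rotation as R
def rot(q): return R.from_quat([q[1],q[2],q[3],q[0]]).as_matrix()
def ray(n,u,v,z):
    c=camera_info(n);K=c['intrinsics'];d=rot(c['orientation'])@np.linalg.inv(K)@[u,v,1.]
    e=c['eye'];return e+d*(z-e[2])/d[2]
def proj(n,p):
    c=camera_info(n);q=rot(c['orientation']).T@(np.asarray(p,float)-c['eye']);q=c['intrinsics']@q;return q[:2]/q[2]
E
python3 - <<'E'
from h import *
im=cv2.imread('pics/scene0.png');cv2.imwrite('pics/sc_crop.png',cv2.resize(im[110:230,140:290],None,fx=5,fy=5,interpolation=cv2.INTER_CUBIC))
im=cv2.imread('pics/top0.png');cv2.imwrite('pics/top_crop.png',cv2.resize(im[145:265,150:300],None,fx=5,fy=5,interpolation=cv2.INTER_CUBIC))
print(ray('scene',224,167,.07),ray('top',222,203,.07))
for uv in [(330,180),(300,180),(430,215),(350,0)]: print(uv,ray('top',*uv,0),ray('top',*uv,.3))
print(proj('top',sense()['ee_pos']))
E
```

```text
[0.53129614 0.24469768 0.07      ] [0.52903017 0.2436352  0.07      ]
(330, 180) [ 0.59844532 -0.07854579  0.        ] [ 0.52839924 -0.01397511  0.3       ]
(300, 180) [0.60232063 0.01198761 0.        ] [0.53122342 0.05200237 0.3       ]
(430, 215) [ 0.47956783 -0.36484446  0.        ] [ 0.44176561 -0.22261925  0.3       ]
(350, 0) [ 1.21888826 -0.19918771  0.        ] [ 0.98055568 -0.10189458  0.3       ]
[614.4540426  263.30621289]
```

View pics/sc_crop.png

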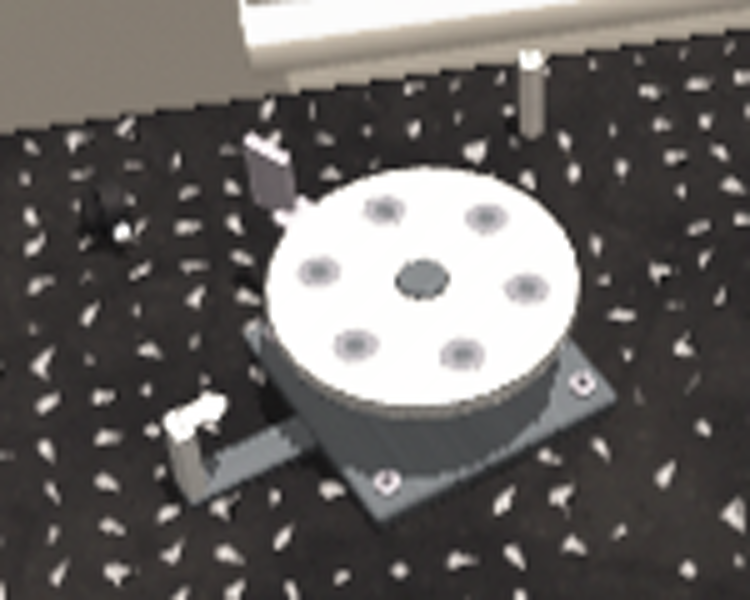

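View pics/top_crop.png

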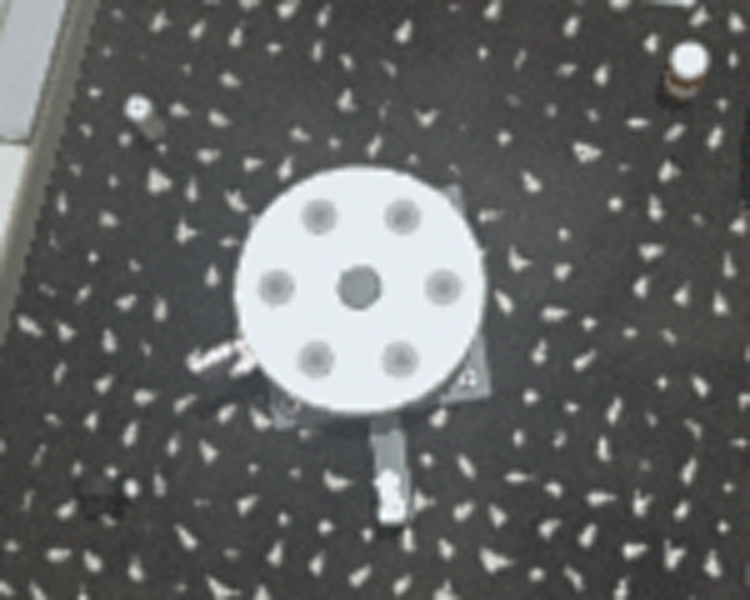

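```bash
python3 - <<'E'
from h import *
def c(u,v,o): return ((u+.5)/5-.5+o[0],(v+.5)/5-.5+o[1])
S=(140,110);T=(150,145)
w=(ray('top',*c(360,288,T),.072)+ray('scene',*c(422,279,S),.074))/2
wt=ray('top',*c(360,288,T),.074);ws=ray('scene',*c(422,279,S),.074)
print('wheel',wt,ws)
for n,uv,z in [('top',c(195,364,T),.102),('top',c(245,345,T),.102),('scene',c(250,140,S),.102),('scene',c(290,162,S),.102),('top',c(388,478,T),.054),('top',c(390,520,T),.054),('scene',c(222,405,S),.054),('scene',c(175,425,S),.054),
 ('top',c(140,105,T),.05),('scene',c(531,130,S),0),('top',c(105,495,T),.0),('scene',c(105,225,S),0)]:
    p=ray(n,*uv,z);d=p-(wt if n=='top' else ws);print(n,np.round(p,3),'r',round(np.hypot(*d[:2]),3),'ang',round(np.degrees(np.arctan2(d[1],d[0])),1))
for b,t in [((301,190),(330,153)),((450,215),(500,183))]:
    best=min(((np.linalg.norm(proj('top',[*ray('top',*b,0)[:2],h])-t),h) for h in np.arange(0,.8,.01)));print(ray('top',*b,0),best)
for uv in [(137,268),(440,336),(165,190)]: print(ray('top',*uv,0))
E
```

```text
wheel [0.5306112  0.24437008 0.074     ] [0.53197428 0.24571578 0.074     ]
top [0.488 0.332 0.102] r 0.097 ang 116.1
top [0.497 0.305 0.102] r 0.069 ang 119.2
scene [0.488 0.334 0.102] r 0.098 ang 116.6
scene [0.499 0.313 0.102] r 0.075 ang 116.3
top [0.426 0.233 0.054] r 0.105 ang -173.8
top [0.403 0.233 0.054] r 0.128 ang -174.7
scene [0.43  0.234 0.054] r 0.102 ang -173.6
scene [0.408 0.233 0.054] r 0.125 ang -174.2
top [0.649 0.372 0.05 ] r 0.174 ang 47.2
scene [0.649 0.377 0.   ] r 0.175 ang 48.3
top [0.428 0.402 0.   ] r 0.188 ang 123.1
scene [0.428 0.411 0.   ] r 0.196 ang 122.1
[0.57133907 0.01109501 0.        ] (np.float64(6.905368516339256), np.float64(0.39))
[ 0.47706236 -0.42385297  0.        ] (np.float64(17.02157154794942), np.float64(0.25))
[0.36222936 0.49849848 0.        ]
[ 0.14257044 -0.34460705  0.        ]
[0.58879232 0.41978803 0.        ]
```

```bash
python3 - <<'E'
from h import *
a=cv2.imread('pics/scene0.png');a=cv2.resize(a[80:200,120:270],None,fx=5,fy=5,interpolation=cv2.INTER_CUBIC)
cv2.imwrite('pics/sill_s.png',a)
b=cv2.imread('pics/top0.png');b=cv2.resize(b[110:230,110:260],None,fx=5,fy=5,interpolation=cv2.INTER_CUBIC)
cv2.imwrite('pics/sill_t.png',b)
E
```

```text
(no output)
```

View pics/sill_s.png

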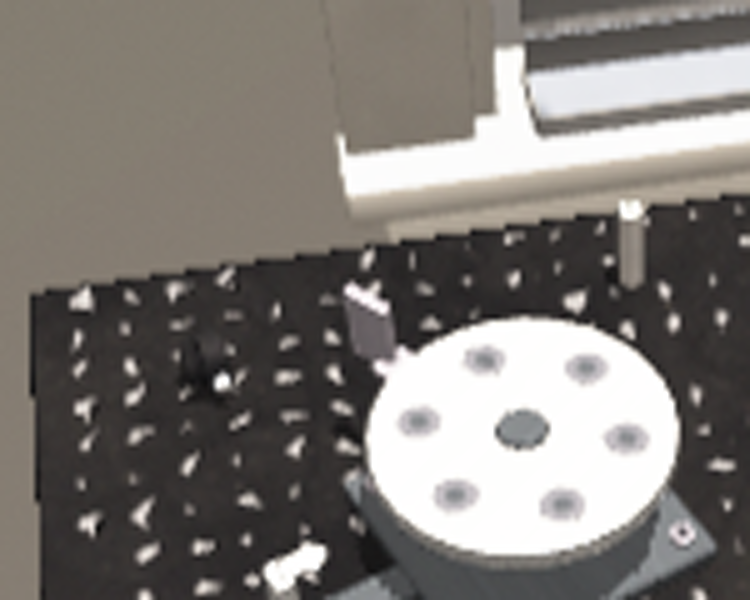

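View pics/sill_t.png

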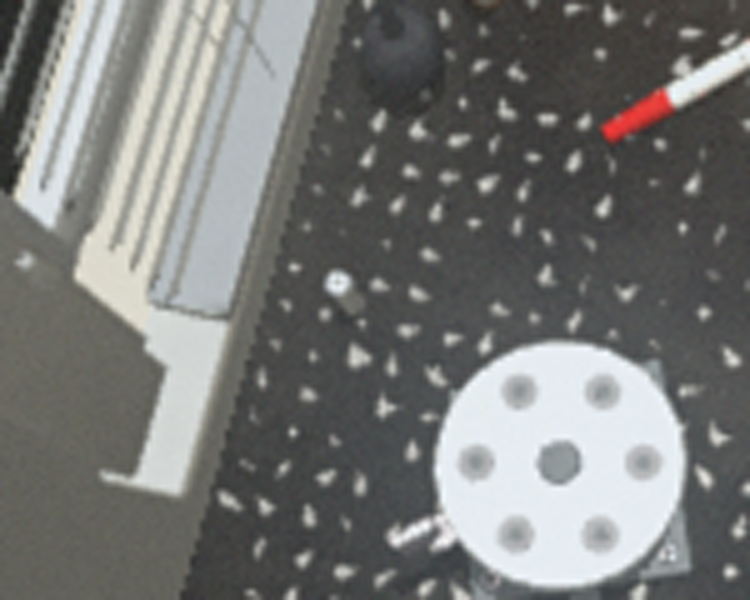

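```bash
python3 - <<'E'
from h import *
def tri(ps):
    A=np.zeros((3,3));b=np.zeros(3)
    for n,uv in ps:
        e=camera_info(n)['eye'];d=ray(n,*uv,0)-e;d/=np.linalg.norm(d);P=np.eye(3)-np.outer(d,d);A+=P;b+=P@e
    return np.linalg.solve(A,b)
p=tri([('scene',(189.6,119)),('top',(146.6,209.4))]);print(p, p[:2]@[.327,.945])
# wall/bench edge
for uv in [(127,137.5),(250,117)]: q=ray('scene',*uv,0);print(q,q[:2]@[.327,.945])
import sys
for n in ('scene','top'): print(proj(n,p))
for t in (0,-.03): 
  print('start',np.array([.531,.245])+.087*np.array([-.445,.896])+t*np.array([-.896,-.445]))
E
```

```text
[0.52825686 0.46390135 0.03473718] 0.6111267652235228
[0.36980932 0.50812618 0.        ] 0.6011068920834303
[6.90081774e-01 4.35562490e-01 1.11022302e-16] 0.6372632929101497
[188.7538657  119.26191325]
[146.71053413 208.61622744]
start [0.492285 0.322952]
start [0.519165 0.336302]
```

```bash
cat >> h.py <<'E'
def to(p,yang=None):
    """row (cm,deg) to reach world p with tool y at yang deg, tool down"""
    s=sense();M=rot(s['ee_rot']);d=M.T@(np.asarray(p)-s['ee_pos'])*100
    r=np.zeros(3)
    if yang is not None:
        a=np.radians(yang);y=np.array([np.cos(a),np.sin(a),0]);z=np.array([0,0,-1.]);x=np.cross(y,z)
        r=R.from_matrix(M.T@np.array([x,y,z]).T).as_rotvec(degrees=True)
    return np.round(d,2),np.round(r,1)
E
python3 - <<'E'
from h import *
for p,a in [((.345,-.45,.24),-50),((.375,-.22,.24),-25),((.425,0,.24),5),((.45,.13,.24),20),((.519,.336,.24),26.4)]: print(p,to(p,a))
E
```

```text
(0.345, -0.45, 0.24) (array([ 10.84, -16.77,   0.16]), array([ -0.1,  -0. , -13.5]))
(0.375, -0.22, 0.24) (array([ 23.77, -36.02,   0.2 ]), array([ -0.1,  -0. , -38.5]))
(0.425, 0, 0.24) (array([ 38.05, -53.49,   0.23]), array([ -0.1,  -0.1, -68.5]))
(0.45, 0.13, 0.24) (array([ 46.08, -64.01,   0.25]), array([ -0.1,  -0.1, -83.5]))
(0.519, 0.336, 0.24) (array([ 61.44, -79.38,   0.28]), array([ -0.1,  -0.1, -89.9]))
```

servo_tool([
  [2.7,-4.2,0,0,0,-3.4,0],
  [5.4,-8.4,0,0,0,-6.8,0],
  [8.1,-12.6,0,0,0,-10.1,0],
  [10.8,-16.8,0,0,0,-13.5,0],
  [13.4,-20.6,0,0,0,-18.5,0],
  [16,-24.5,0,0,0,-23.5,0],
  [18.6,-28.3,0,0,0,-28.5,0],
  [21.2,-32.2,0,0,0,-33.5,0],
  [23.8,-36,0,0,0,-38.5,0],
  [26.6,-39.5,0,0,0,-44.5,0],
  [29.5,-43,0,0,0,-50.5,0],
  [32.3,-46.5,0,0,0,-56.5,0],
  [35.2,-50,0,0,0,-62.5,0],
  [38,-53.5,0,0,0,-68.5,0],
  [40.7,-57,0,0,0,-73.5,0],
  [43.4,-60.5,0,0,0,-78.5,0],
  [46.1,-64,0,0,0,-83.5,0],
  [46.1,-64,0,0,0,-83.5,0],
])

```text
time_s: 1.9
ee_pos: [0.4516, 0.1373, 0.2433]
ee_rot: [-0.001, 0.569, 0.822, 0.004]
contact_force: [-0.1, 0.0, -0.0]
opening: -0.005
```

```bash
python3 - <<'E'
from h import *
s=sense();print(s['qpos'])
print(to((.521,.337,.16),26.4))
for n in("scene","top"):
    im=grab_frame(n);cv2.imwrite(f"pics/{n}1.png",im[:,:,::-1])
a=np.hstack([cv2.imread('pics/scene1.png')[:384,:400],cv2.imread('pics/top1.png')[:384,100:500]]);cv2.imwrite('pics/both1.png',a)
E
```

```text
[ 0.04450048  0.30980361 -0.53019763  2.14797281  0.22416998  0.73121631
 -0.27279912]
(array([16.2 , 13.48,  8.5 ]), array([ 0.3, -0.3, -5.8]))
```

View pics/both1.png

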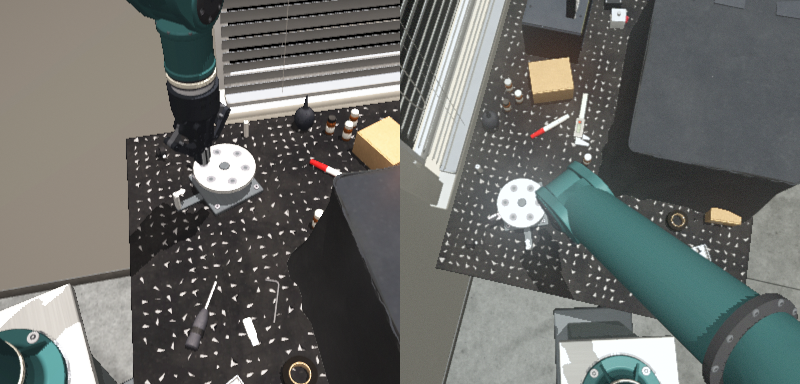

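servo_tool([
  [4,3.4,0,0,0,-1.5,0],
  [8,6.7,0,0,0,-3,0],
  [12,10,0,0,0,-4.5,0],
  [16.2,13.5,0,0.3,-0.3,-5.8,0],
  [16.2,13.5,4,0.3,-0.3,-5.8,0],
  [16.2,13.5,8.3,0.3,-0.3,-5.8,0],
  [16.2,13.5,8.3,0.3,-0.3,-5.8,0],
])

```text
time_s: 2.7
ee_pos: [0.5178, 0.3242, 0.1536]
ee_rot: [-0.002, 0.531, 0.847, -0.01]
contact_force: [-0.8, -2.5, 0.3]
opening: -0.0
```

```bash
python3 - <<'E'
from h import *
s=sense();print(s['ee_pos'],s['qpos'],s['contact_force'])
print(to((.521,.337,.09),26.4))
for n in("scene","top"):
    im=grab_frame(n);cv2.imwrite(f"pics/{n}2.png",im[:,:,::-1])
a=np.hstack([cv2.resize(cv2.imread('pics/scene2.png')[80:230,130:280],(400,400)),cv2.resize(cv2.imread('pics/top2.png')[130:280,150:300],(400,400))]);cv2.imwrite('pics/both2.png',a)
E
```

```text
[0.51781118 0.32416694 0.15357805] [-0.30485738  0.60640766 -0.47220847  1.91079758  0.39720567  0.73931789
 -0.55840881] [-0.81126985 -2.47882586  0.33028005]
(array([1.06, 0.97, 6.33]), array([-1.1,  0.4, -0.6]))
```

View pics/both2.png

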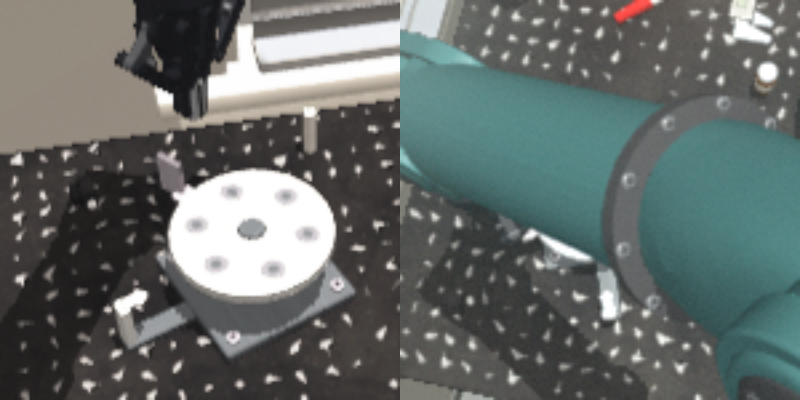

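```bash
python3 - <<'E'
from h import *
s=sense();print(s['time_s'],s['ee_pos'],s['ee_rot'],s['qvel'],s['contact_force'],s['moment'])
print(to((.521,.337,.09),26.4))
E
```

```text
2.8 [0.52077504 0.32695066 0.15888175] [-7.29452729e-04  5.31733689e-01  8.46895193e-01 -5.22336751e-03] [ 0.00875633 -0.04292895 -0.02762307 -0.04200164 -0.00126122 -0.00818638
 -0.00183503] [-0.07357211  0.02665576  0.09299263] [-0.0116858   0.01299374 -0.01007762]
(array([0.93, 0.52, 6.88]), array([-0.6,  0.2, -0.6]))
```

servo_tool([
  [0.9,0.5,0,-0.6,0.2,-0.6,0],
  [0.9,0.5,2,-0.6,0.2,-0.6,0],
  [0.9,0.5,4.5,-0.6,0.2,-0.6,0],
  [0.9,0.5,6.5,-0.6,0.2,-0.6,0],
  [0.9,0.5,6.9,-0.6,0.2,-0.6,0],
  [0.9,0.5,6.9,-0.6,0.2,-0.6,0],
])

```text
time_s: 3.4
ee_pos: [0.5216, 0.3371, 0.0911]
ee_rot: [0.001, 0.527, 0.85, 0.001]
contact_force: [-0.1, -0.4, 0.5]
opening: -0.0
```

```bash
python3 - <<'E'
from h import *
s=sense();print(s['ee_pos'],s['contact_force'])
im=grab_frame('scene');im=grab_frame('scene');cv2.imwrite("pics/scene3.png",cv2.resize(im[80:230,130:280,::-1],(600,600)))
s=sense();print(s['time_s'],s['ee_pos'],s['contact_force'])
print(to((.521,.337,.09),26.4))
E
```

```text
[0.52160672 0.33713481 0.09113026] [-0.10466669 -0.40754833  0.50477375]
3.5 [0.52201252 0.33765888 0.09178496] [ 0.59534085 -0.97222448 -0.01436821]
(array([-0.01, -0.12,  0.18]), array([ 0.2,  0. , -0.1]))
```

View pics/scene3.png

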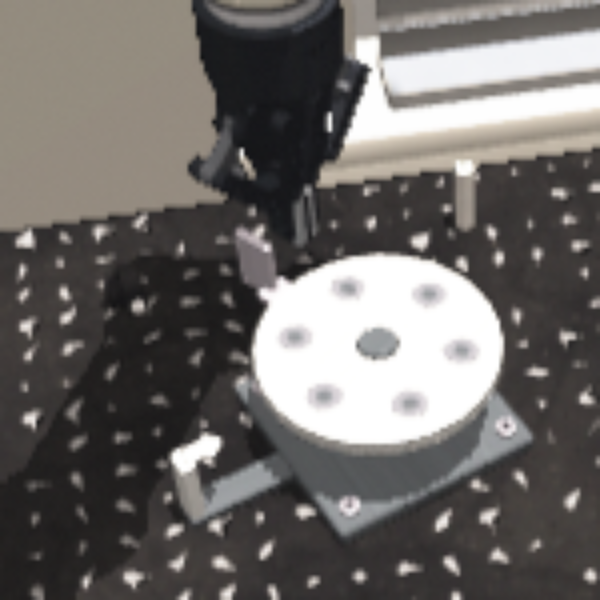

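```bash
python3 - <<'E'
from h import *
print(to((.5165,.3446,.091),40.7))
E
```

```text
(array([ 0.87, -0.19,  0.08]), array([  0.2,   0. , -14.4]))
```

servo_tool([
  [0.5,0,0.1,0,0,-6,0],
  [0.9,-0.2,0.1,0.2,0,-12,0],
  [0.9,-0.2,0.1,0.2,0,-14.4,0],
  [0.9,-0.2,0.1,0.2,0,-14.4,0],
])

```text
time_s: 3.9
ee_pos: [0.5171, 0.3456, 0.0924]
ee_rot: [0.001, 0.417, 0.909, 0.001]
contact_force: [-0.4, 0.2, 0.4]
opening: 0.001
```

```bash
python3 - <<'E'
from h import *
im=grab_frame('scene');cv2.imwrite("pics/scene4.png",cv2.resize(im[80:230,130:280,::-1],(600,600)))
s=sense();print(s['time_s'],s['ee_pos'],s['contact_force'])
print(to((.5165,.3446,.091),40.7))
E
```

```text
3.95 [0.51708245 0.34532105 0.09216111] [-1.06441647 -0.3669949   0.04086549]
(array([-0.02, -0.09,  0.12]), array([ 0.2,  0. , -0. ]))
```

View pics/scene4.png

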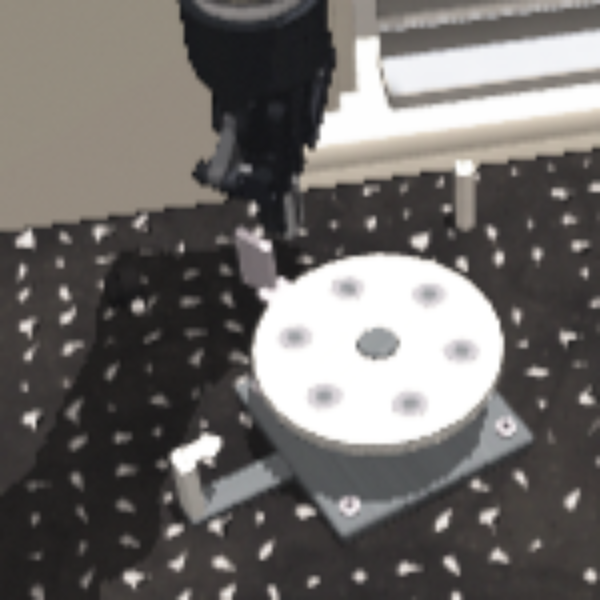

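servo_tool([
  [0,-0.7,0,0.2,0,0,0],
  [0,-1.5,0,0.2,0,0,0],
  [0,-3.1,0,0.2,0,0,0],
  [0,-5.8,0,0.2,0,0,0],
  [0,-8.5,0,0.2,0,0,0],
  [0,-8.5,0,0.2,0,0,0],
  [0,-8.5,-4,0.2,0,0,0],
])

```text
time_s: 4.65
ee_pos: [0.4492, 0.2866, 0.1288]
ee_rot: [-0.002, 0.417, 0.909, -0.005]
contact_force: [0.6, 0.1, 0.4]
opening: -0.0
```

```bash
cat >> h.py <<'E'
def snap(name,k):
    im=grab_frame('scene');s=sense();cv2.imwrite(f'pics/{name}.png',cv2.resize(im[80:230,130:280,::-1],(k,k)));return s
E
python3 - <<'E'
from h import *
t0=sense()['time_s'];s=snap('f0',400);print(t0,s['time_s'],s['ee_pos'],s['contact_force'])
E
```

```text
4.65 4.7 [0.45328907 0.29076197 0.13626174] [ 0.66360005 -0.33490986  3.26563938]
```

View pics/f0.png

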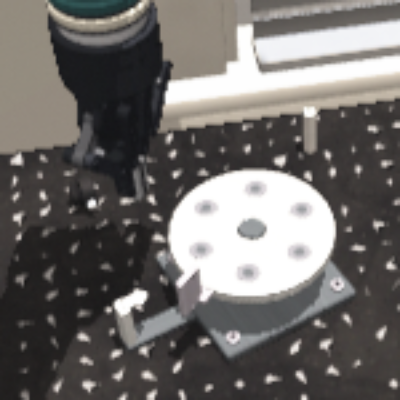

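```bash
cat >> h.py <<'E'
C=np.array([.5313,.2447])
def ringphase(im,r=.047,ret=False):
    a=np.radians(np.arange(0,360,1.0))
    g=im.mean(axis=2).astype(np.float32)
    px=np.array([proj('scene',[C[0]+r*np.cos(t),C[1]+r*np.sin(t),.07]) for t in a],np.float32)
    v=cv2.remap(g,px[:,0].reshape(1,-1),px[:,1].reshape(1,-1),cv2.INTER_LINEAR)[0]
    v=np.clip(v,130,255)
    # mask: template fit robust: 6-fold fold median
    F=np.fft.fft(v)[6]; ph=-np.degrees(np.angle(-F))/6
    return (ph%60, abs(F), v) if ret else ph%60
E
python3 - <<'E'
from h import *
for f in ('scene0',):
    im=cv2.imread(f'pics/{f}.png')
    for r in (.04,.044,.047,.05,.053): p=ringphase(im,r,True);print(r,p[0],p[1])
print(to((.517,.2845,.15),40.7),to((.517,.2845,.0905),40.7))
E
```

```text
0.04 27.006569 4186.702
0.044 27.293894 6679.3926
0.047 27.23662 7198.0186
0.05 27.414597 6482.8477
0.053 27.586077 4691.469
(array([-4.63,  4.43, -1.35]), array([ 0.2,  0.1, -0. ])) (array([-4.62,  4.41,  4.6 ]), array([ 0.2,  0.1, -0. ]))
```

servo_tool([
  [-1.5,1.5,-1.4,0.2,0,0,0],
  [-3,3,-1.4,0.2,0,0,0],
  [-4.6,4.4,-1.4,0.2,0,0,0],
  [-4.6,4.4,1,0.2,0,0,0],
  [-4.6,4.4,3,0.2,0,0,0],
  [-4.6,4.4,4.6,0.2,0,0,0],
  [-4.6,4.4,4.6,0.2,0,0,0],
])

```text
time_s: 5.4
ee_pos: [0.5156, 0.2838, 0.0886]
ee_rot: [-0.0, 0.417, 0.909, -0.002]
contact_force: [0.4, -0.2, 0.3]
opening: -0.003
```

```bash
python3 - <<'E'
from h import *
o=[]
for i in range(3):
    t=sense()['time_s'];im=grab_frame('scene');p=ringphase(im,.047,True);print(t,p[0],p[1]);o.append(cv2.resize(im[90:220,150:280,::-1],(260,260)))
cv2.imwrite('pics/g0.png',np.hstack(o))
s=sense();print(s['ee_pos'],s['contact_force'])
E
```

```text
5.4 33.036575 6590.5586
5.45 40.210457 6634.136
5.5 48.27294 6191.125
[0.51703731 0.28527288 0.0911114 ] [-0.55013907  0.0646047  -0.3333693 ]
```

View pics/g0.png

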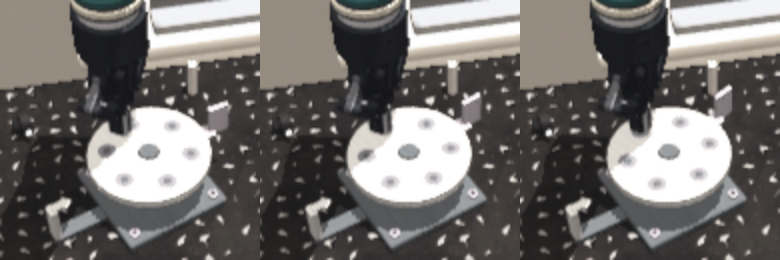

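```bash
cat >> h.py <<'E'
_a=np.radians(np.arange(0,360,1.0))
_px={}
def phase(im,lo=75,hi=215,r=.047):
    "hole phase (deg mod 60) by LSQ outside the sector lo..hi"
    c=camera_info('scene');P=np.c_[C[0]+r*np.cos(_a),C[1]+r*np.sin(_a),np.full(360,.07)]
    q=(P-c['eye'])@rot(c['orientation'])@c['intrinsics'].T;px=(q[:,:2]/q[:,2:]).astype(np.float32)
    v=cv2.remap(im.mean(axis=2).astype(np.float32),px[:,0][None],px[:,1][None],cv2.INTER_LINEAR)[0]
    m=(np.degrees(_a)<lo)|(np.degrees(_a)>hi)
    A=np.c_[np.ones(360),np.cos(6*_a),np.sin(6*_a),np.cos(_a),np.sin(_a)]
    k=np.linalg.lstsq(A[m],v[m],rcond=None)[0]
    return np.degrees(np.arctan2(-k[2],-k[1]))/6%60, np.hypot(k[1],k[2])
def track(n,log='log.txt'):
    for i in range(n):
        t=sense()['time_s'];p,a=phase(grab_frame('scene'))
        open(log,'a').write(f'{t} {p} {a}\n')
def fit(log='log.txt',t0=5.4,f0=363.,w0=152.):
    d=np.loadtxt(log);T=d[:,0];f=[];pt,pf,w=t0,f0,w0
    for t,p in zip(T,d[:,1]):
        e=pf+w*(t-pt);x=p+30;x+=60*round((e-x)/60);f.append(x)
        if len(f)>8: w=np.polyfit(T[len(f)-8:len(f)],f[-8:],1)[0]
        else: w=w0
        pt,pf=t,x
    return T,np.array(f)
E
python3 - <<'E'
from h import *
print(phase(cv2.imread('pics/scene0.png'),400,401),phase(cv2.imread('pics/scene0.png')))
track(36)
T,f=fit()
from scipy.optimize import curve_fit
g=lambda t,a,w,k:a+w*(1-np.exp(-k*(t-T[0])))/k
po,cv=curve_fit(g,T,f,[f[0],150,.15]);print(po,np.sqrt(np.diag(cv)),np.std(f-g(T,*po)),T[-1],f[-1],po[0]+po[1]/po[2])
E
```

```text
(np.float64(27.236620671993155), np.float64(39.98899076631694)) (np.float64(30.466378976125068), np.float64(38.32606733879011))
[3.91941637e+02 1.82358615e+02 1.60786927e-01] [0.17256702 0.49166734 0.00309299] 0.3395018116391493 7.3 670.1559465967176 1526.1048371228756
```

```bash
cat >> h.py <<'E'
def ring(im,r=.047):
    c=camera_info('scene');P=np.c_[C[0]+r*np.cos(_a),C[1]+r*np.sin(_a),np.full(360,.07)]
    q=(P-c['eye'])@rot(c['orientation'])@c['intrinsics'].T;px=(q[:,:2]/q[:,2:]).astype(np.float32)
    return cv2.remap(im.mean(axis=2).astype(np.float32),px[:,0][None],px[:,1][None],cv2.INTER_LINEAR)[0]
def mkt():
    v=ring(cv2.imread('pics/scene0.png'));t=v.reshape(6,60).mean(0);return np.roll(t,-27)  # template, hole centre at ~0.24
_t=mkt()
def phase(im,lo=75,hi=215):
    v=ring(im);d=np.arange(360);m=(d<lo)|(d>hi)
    s=np.arange(0,60,.25);e=[]
    for x in s:
        tt=np.interp((d-x)%60,np.arange(61),np.r_[_t,_t[0]]);A=np.c_[tt,np.ones(360)][m]
        e.append(np.linalg.lstsq(A,v[m],rcond=None)[1][0])
    e=np.array(e);i=e.argmin();a,b,c=e[i-1],e[i],e[(i+1)%len(e)]
    return (s[i]+.25*.5*(a-c)/(a-2*b+c)+.24)%60, b
E
python3 - <<'E'
from h import *
print(phase(cv2.imread('pics/scene0.png'),400,401),phase(cv2.imread('pics/scene0.png')))
t=sense()['time_s'];im=grab_frame('scene');np.save('im.npy',im)
p,e=phase(im);print(t,p,e)
for a in range(6):
    print(p+30+60*a, proj('scene',[C[0]+.1*np.cos(np.radians(p+30+60*a)),C[1]+.1*np.sin(np.radians(p+30+60*a)),.102]))
cv2.imwrite('pics/g1.png',cv2.resize(im[90:220,150:280,::-1],(520,520)))
E
```

```text
(np.float64(27.23999988161789), np.float64(121966.56475301363)) (np.float64(30.410258353431782), np.float64(32585.730418788975))
7.35 46.48673754413875 31938.952628029972
76.48673754413875 [215.30593758 126.20813835]
136.48673754413875 [180.67438563 147.53036135]
196.48673754413875 [186.6486412 181.4724008]
256.48673754413875 [232.31126539 192.59215271]
316.48673754413875 [267.58334248 167.36483352]
376.48673754413875 [256.72919902 135.10085859]
```

View pics/g1.png

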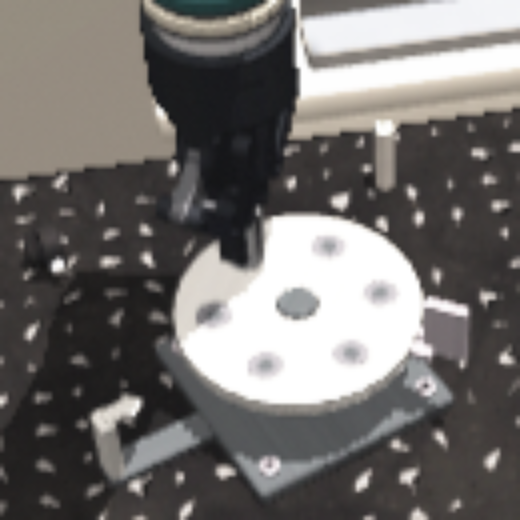

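```bash
python3 - <<'E'
from h import *
im=cv2.imread('pics/scene0.png');g=cv2.resize(im.mean(axis=2).astype(np.float32),None,fx=1,fy=1)
pts=[]
for k in range(6):
    a=np.radians(27.3+60*k);u,v=proj('scene',[C[0]+.047*np.cos(a),C[1]+.047*np.sin(a),.07])
    ui,vi=int(round(u)),int(round(v));w=g[vi-4:vi+5,ui-6:ui+7];wt=np.clip(225-w,0,None)
    Y,X=np.mgrid[vi-4:vi+5,ui-6:ui+7];pts.append(ray('scene',(wt*X).sum()/wt.sum(),(wt*Y).sum()/wt.sum(),.07)[:2])
pts=np.array(pts);c=pts.mean(0);d=pts-c;print(c,np.hypot(*d.T).round(4),np.degrees(np.arctan2(d[:,1],d[:,0])).round(1))
# rim ellipse
m=(im.min(axis=2)>215).astype(np.uint8);cs,_=cv2.findContours(m,0,cv2.CHAIN_APPROX_NONE)
q=max(cs,key=cv2.contourArea);el=cv2.fitEllipse(cv2.convexHull(q));print(el, ray('scene',*el[0],.07))
E
```

```text
[0.53299742 0.24867561] [0.047  0.047  0.0469 0.0469 0.0473 0.047 ] [  27.4   87.4  147.3 -152.8  -92.7  -32.5]
((77.2878189086914, 333.3836975097656), (98.16184997558594, 162.65277099609375), 90.79069519042969) [0.15531809 0.01316981 0.07      ]
```

```bash
sed -i 's/^C=.*/C=np.array([.5330,.2487])/' h.py; python3 - <<'E'
from h import *
print(phase(cv2.imread('pics/scene0.png'),400,401)[0],phase(cv2.imread('pics/scene0.png'))[0])
im=cv2.imread('pics/top0.png');g=im.mean(axis=2).astype(np.float32)
Ct=np.array([.5305,.2444]);pts=[]
for k in range(6):
    a=np.radians(27.3+60*k);u,v=proj('top',[Ct[0]+.047*np.cos(a),Ct[1]+.047*np.sin(a),.07])
    ui,vi=int(round(u)),int(round(v));w=g[vi-4:vi+5,ui-4:ui+5];wt=np.clip(215-w,0,None)
    Y,X=np.mgrid[vi-4:vi+5,ui-4:ui+5];pts.append(ray('top',(wt*X).sum()/wt.sum(),(wt*Y).sum()/wt.sum(),.07)[:2])
pts=np.array(pts);c=pts.mean(0);d=pts-c;print(c,np.hypot(*d.T).round(4),np.degrees(np.arctan2(d[:,1],d[:,0])).round(1))
print(np.hypot(*d.T).mean())
a=cv2.imread('pics/scene0.png')[180:216,165:225];b=im[224:256,205:255]
# draw predicted pointer lines for 184,186,188,190
o=[]
for n,img,cc,(x0,y0),wd in (('scene',a,C,(165,180),60),('top',b,c,(205,224),50)):
    k=8;z=cv2.resize(img,None,fx=k,fy=k,interpolation=cv2.INTER_CUBIC)
    for ang,col in ((184,(0,0,255)),(186,(0,255,255)),(188,(0,255,0)),(190,(255,0,0))):
        t=np.radians(ang);p=[proj(n,[cc[0]+r*np.cos(t),cc[1]+r*np.sin(t),.054]) for r in (.08,.1)]
        p=[tuple(int(round((q[i]-(x0,y0)[i]+.5)*k)) for i in (0,1)) for q in p];cv2.line(z,p[0],p[1],col,1)
    o.append(cv2.copyMakeBorder(z,0,300-z.shape[0],0,0,cv2.BORDER_CONSTANT))
cv2.imwrite('pics/ptr.png',cv2.resize(np.hstack(o),None,fx=.9,fy=.9))
E
```

```text
27.239999851494826 27.346934400319686
[0.53166217 0.24504654] [0.047  0.0467 0.0469 0.0469 0.0467 0.0468] [  27.5   87.5  147.8 -152.7  -92.3  -32.5]
0.04682283075564733
```

View pics/ptr.png

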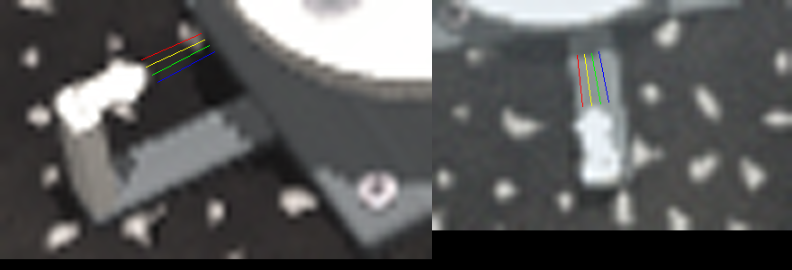

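```bash
rm log.txt; python3 - <<'E'
from h import *
track(30)
s=sense();print(s['time_s'],s['ee_pos'],s['ee_rot'],s['contact_force'],to((.517,.2845,.085),40.7))
E
```

```text
8.9 [0.5167922  0.28460938 0.090462  ] [ 7.89419675e-04  4.17162561e-01  9.08831460e-01 -3.88426945e-04] [ 0.14744483  0.34588679 -0.35578223] (array([-0.02,  0.01,  0.55]), array([-0. ,  0.1, -0. ]))
```

servo_tool([
  [0,0,0.6,0,0,0,0],
])

```text
time_s: 9.0
ee_pos: [0.5173, 0.285, 0.0849]
ee_rot: [0.001, 0.417, 0.909, 0.0]
contact_force: [0.7, 0.3, 0.2]
opening: -0.001
```

```bash
python3 - <<'E'
from h import *
s=sense();print(s['time_s'],s['ee_pos'],s['contact_force'])
for i in range(6):
    track(1);s=sense();print(s['time_s'],s['ee_pos'].round(4),s['contact_force'].round(2))
E
```

```text
9.0 [0.51732726 0.28499618 0.08492819] [0.74250537 0.27157756 0.19655057]
9.05 [0.5166 0.2844 0.0836] [ 0.43 -0.13 -0.53]
9.1 [0.5164 0.2842 0.0837] [-0.84 -0.66 -0.72]
9.15 [0.5165 0.2843 0.0839] [-0.92  0.26 -0.16]
9.2 [0.5166 0.2844 0.0841] [ 0.56 -0.29  0.32]
9.25 [0.5167 0.2846 0.0843] [ 0.17 -0.65 -0.64]
9.3 [0.5168 0.2846 0.0844] [ 0.56  0.49 -0.14]
```

```bash
cat >> h.py <<'E'
def pred(n=0,tgt=1266.2):
    from scipy.optimize import curve_fit,brentq
    T,f=fit(t0=7.4,f0=683,w0=134);T0=T[-1]
    g=lambda t,a,w,k:a+w*(1-np.exp(-k*(t-T0)))/k
    po,cv=curve_fit(g,T,f,[f[-1],60,.15]);print(T0,f[-1],po.round(3),'sd',np.sqrt(np.diag(cv)).round(3),'res',np.std(f-g(T,*po)).round(2),(f-g(T,*po))[-6:].round(1),'rest',(po[0]+po[1]/po[2]).round(0))
    t=brentq(lambda t:g(t,*po)-tgt,T0-1,T0+8);print('t target',t,'w there',po[1]*np.exp(-po[2]*(t-T0)))
    return t
E
python3 - <<'E'
from h import *
track(20);pred()
track(30);pred()
E
```

```text
10.25 986.7195178771296 [9.8681e+02 8.3914e+01 1.6700e-01] sd [0.045 0.065 0.001] res 0.12 [ 0.1 -0.1  0.  -0.1 -0.2 -0.1] rest 1489.0
t target 15.115446503513779 w there 37.19789514242397
11.75 1097.2893082126902 [1.097621e+03 6.496900e+01 1.690000e-01] sd [0.044 0.038 0.   ] res 0.15 [-0.2 -0.1 -0.1 -0.2 -0.1 -0.3] rest 1482.0
t target 15.164462051567462 w there 36.49630111364679
```

```bash
python3 - <<'E'
from h import *
track(52);pred();s=sense();print(s['time_s'],s['ee_pos'],s['contact_force'])
im=cv2.cvtColor(grab_frame('scene'),cv2.COLOR_RGB2BGR);cv2.imwrite('pics/g2.png',cv2.resize(im[90:220,150:280],(390,390)))
E
```

```text
14.35 1231.9256161984663 [1.232522e+03 4.127100e+01 1.720000e-01] sd [0.059 0.028 0.   ] res 0.26 [-0.4 -0.4 -0.4 -0.5 -0.6 -0.6] rest 1473.0
t target 15.229205082971092 w there 35.48494139991376
14.4 [0.51679286 0.28460261 0.08447642] [ 0.23068078 -0.45507132  1.01935234]
```

View pics/g2.png

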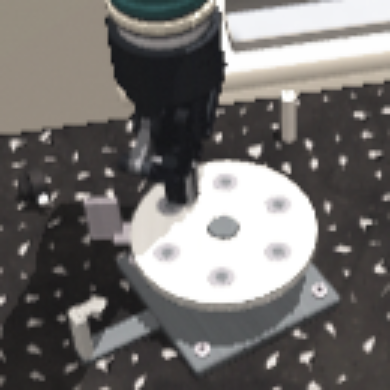

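```bash
cat >> h.py <<'E'
def loc(n=20,tgt=1266.2):
    T,f=fit(t0=7.4,f0=683,w0=134);T,f=T[-n:],f[-n:];p=np.polyfit(T-T[-1],f,2);now=sense()['time_s']
    for t in np.arange(now,now+.4,.05): print(round(t,2),np.polyval(p,t-T[-1]).round(2),'w',np.polyval(np.polyder(p),t-T[-1]).round(1))
E
python3 - <<'E'
from h import *
track(10);pred();loc(30)
E
```

```text
14.9 1252.8439600925312 [1.253802e+03 3.741800e+01 1.730000e-01] sd [0.069 0.029 0.   ] res 0.32 [-0.5 -0.7 -0.4 -0.7 -0.7 -1. ] rest 1471.0
t target 15.241194924432973 w there 35.27924976856065
14.95 1254.81 w 35.9
15.0 1256.59 w 35.5
15.05 1258.35 w 35.1
15.1 1260.1 w 34.7
15.15 1261.82 w 34.3
15.2 1263.53 w 33.9
15.25 1265.22 w 33.5
15.3 1266.89 w 33.2
15.35 1268.53 w 32.8
```

```bash
python3 - <<'E'
from h import *
track(5);loc(24)
s=sense();print(s['time_s'],s['ee_pos'])
E
```

```text
15.2 1263.6 w 34.1
15.25 1265.29 w 33.7
15.3 1266.97 w 33.3
15.35 1268.62 w 32.9
15.4 1270.26 w 32.6
15.45 1271.88 w 32.2
15.5 1273.48 w 31.8
15.55 1275.06 w 31.4
15.6 1276.62 w 31.0
15.2 [0.51679732 0.28460086 0.08448076]
```

servo_tool([
  [0,0,0.65,0,0,0,0],
  [0,0,0.7,0,0,0,0],
  [0,0,0.7,0,0,0,0],
])

```text
time_s: 15.5
ee_pos: [0.5178, 0.2854, 0.0784]
ee_rot: [0.002, 0.417, 0.909, 0.0]
contact_force: [-0.8, -1.1, 8.3]
opening: -0.003
```

```bash
python3 - <<'E'
from h import *
for i in range(4):
    t=sense()['time_s'];im=grab_frame('scene');s=sense();print(t,phase(im),s['ee_pos'].round(4),s['contact_force'].round(2))
o=cv2.resize(im[90:220,150:280,::-1],(400,400));im=grab_frame('top');cv2.imwrite('pics/h0.png',np.hstack([o,cv2.resize(im[130:280,150:300,::-1],(400,400))]))
E
```

```text
15.5 (np.float64(34.09389937553357), np.float64(7345.589693364721)) [0.5177 0.2854 0.0784] [-0.26 -0.2   9.16]
15.55 (np.float64(34.092261869878634), np.float64(7761.321190737089)) [0.5177 0.2854 0.0784] [-0.82 -0.99  8.02]
15.6 (np.float64(34.10269196872124), np.float64(7613.34232321048)) [0.5177 0.2854 0.0785] [ 0.09 -0.42  7.51]
15.65 (np.float64(34.10186946130593), np.float64(7680.436374704285)) [0.5177 0.2854 0.0785] [-0.83 -1.66  8.68]
```

View pics/h0.png

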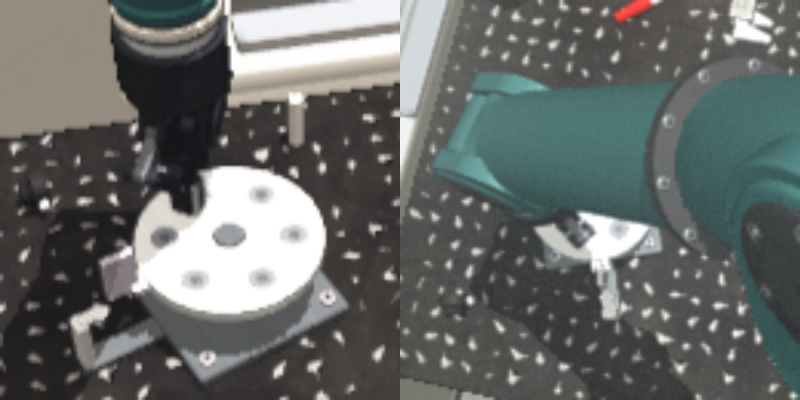

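```bash
sed -i 's/np.full(360,.07)/np.full(360,ZT)/g; s/^C=/ZT=.07\nC=/' h.py; python3 - <<'E'
import h; from h import *
im=grab_frame('scene');im2=grab_frame('top');
for z in (.07,.069,.068,.067):
    h.ZT=z;print(z,phase(im))
np.save('fin.npy',im)
k=8;o=[]
for n,I,cc,(x0,y0),(w,hh) in (('scene',im,C,(165,155),(50,60)),('top',im2,np.array([.5317,.245]),(205,214),(50,45))):
    Z=cv2.resize(np.ascontiguousarray(I[y0:y0+hh,x0:x0+w,::-1]),None,fx=k,fy=k,interpolation=cv2.INTER_CUBIC)
    for ang,col in ((183,(0,0,255)),(186.2,(0,255,0)),(189,(255,0,0))):
        t=np.radians(ang);u=np.array([np.cos(t),np.sin(t)])
        for zz in (.100,.0595):
            p=[proj(n,[*(cc+r*u),zz]) for r in (.075,.1)]
            p=[tuple(int(round((q[i]-(x0,y0)[i]+.5)*k)) for i in (0,1)) for q in p];cv2.line(Z,p[0],p[1],col,1)
    o.append(cv2.copyMakeBorder(Z,0,480-Z.shape[0],0,0,cv2.BORDER_CONSTANT))
cv2.imwrite('pics/h1.png',np.hstack(o))
E
```

```text
0.07 (np.float64(34.09090673328596), np.float64(7527.121266070792))
0.069 (np.float64(34.629838571583974), np.float64(5010.95505305809))
0.068 (np.float64(35.193137989652186), np.float64(4182.9073922217185))
0.067 (np.float64(35.7508851725421), np.float64(5390.233633040574))
```

View pics/h1.png

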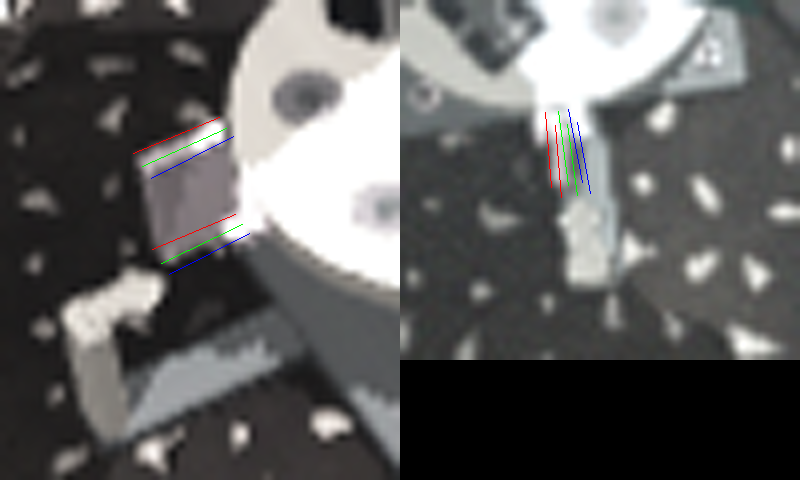

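```bash
python3 - <<'E'
from h import *
print(sense()['contact_force']);print(bot.job_done())
E
```

```text
[-0.74647423 -0.77123023  8.21243258]
the job is handed in; nothing more can be done
None
```

I flicked the flag counter-clockwise with the closed fingertips and let the wheel coast untouched past the pointer three times. At the fourth pass I braked it with one press on the top face. I handed the job in at about 15.8 s, still holding the wheel there with about 8 N.

- **Coasting:** the wheel reached about 3 rad/s and was down to about 0.6 rad/s when I braked it. Its speed halved in about 4 s.
- **Stop position:** the wheel stood still in every picture after the press. Tracking the holes in its top face puts the flag at about 185.2° after allowing for the bearing sinking 2 mm; uncorrected it read 184.1°. The pointer is at 186.2° ± 0.7°, so the flag is about 1–2° short of it (2–4 mm at the tip). Lines drawn for the pointer angle on both camera pictures run along the flag, so it looks to be over the pointer.
- **Surroundings:** I noticed no contact with anything else, and the post still stood in the last pictures. I did not re-measure the positions of the four small things before handing in.

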